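# Clear the inspection mat and present the bearing ball under the lamp

### The arm

A 7-joint arm with a two-finger parallel gripper is mounted at the origin on the work surface. World frame = base frame: x ahead of the robot, y to its left, z up, the work surface at z = 0. Lengths are in m, angles in rad, forces in N, time in s.
With the tool pointing down it reaches from about 0.425 to 0.95 m from the base axis. Payload 16.7 kg.
Tool frame: the origin (TCP) lies between the finger pads; the fingertips stand 8 mm ahead of it and the grasp point (between the pads) lies 11 mm behind it; z points along the fingers, y is the direction in which the jaws open and shut (so a half turn about z gives the same grasp; the last joint's range is limited). The gripper opens to 94 mm and grips with 3 to 60 N. Pads are 16 mm wide; open, the fingers measure 119 mm over their backs; the gripper's body (75 mm by 177 mm) begins 78 mm behind the grasp point.
Start: joints at [-1.429, 0.426, 0.074, 1.606, -0.034, 1.111, -0.067], TCP at [0.194, 0.647, 0.213] pointing down, gripper open.
Joint ranges: [-2.85, 2.85], [-0.5, 2.14], [-1.23, 1.37], [0.21, 2.46], [-1.02, 4.16], [0.16, 2.05], [-2.73, 2.73]. Speed limits (rad/s): [1.89, 1.89, 2.39, 2.39, 3.01, 3.01, 3.01].

### API

Orientations are given as [roll, pitch, yaw] about the fixed x, y, z axes, in that order (R = Rz(yaw) Ry(pitch) Rx(roll)).
In Python, from bench import telemetry, optics, job gives the robot as it stands.
- The arm moves only by the shell command python3 -m crank 'ROWS' [OPENING] [FORCE]. ROWS is JSON, a list of rows, each a list of 6 numbers: the shift along the world's x, y, z in cm, then the turn, a rotation vector about the world's x, y, z in rad. In form: [[x, y, z, ax, ay, az], ...]. A call has 1 to 8 rows; each row shifts and turns the commanded pose from where the row before left it; what a row does not reach is not made up. A row lasts 1/10 s, in which the tool goes at most 50 mm and 8.59 degrees, less where a joint would pass 70% of its speed; a pose out of reach is approached as far as the arm can. A call with a gripper value outside its range is refused whole. OPENING is the opening, from 0 (shut) to 1 (fully open), set as the call begins (- or left out, the last holds). The fingers move at their own pace and stop on an object; FORCE is the grip in N (left out, the last holds). Time passes only in rows, so rows that do not move let the fingers close. It gives the time, the measured TCP pose, the force and the opening at its end, in the units of the state.
- telemetry.observe(): the state, without advancing time (a new reading comes with each control period).
- optics.camera(name): name is "scene" or "top" or "wrist"; returns the picture (480x640x3 uint8, red, green, blue); there is no depth.
- optics.camera_info(name): a dict with "intrinsics" (3x3 intrinsics, pixels), "pose" (4x4, takes a point from camera to world coordinates). Camera axes: x right, y down, z forward; pixel columns grow to the right and rows downward; lengths in m; the calibration is good to about 2 mm. A picture is of the moment at which its call begins: read the wrist's pose just before it. camera_info takes no time and is no camera call; for the wrist camera it gives the pose at the moment of the call.
- job.finish_job(): hands the job in, once; it reports no verdict.
Trained networks look in the newest picture that a camera, given by its name, has taken for a name from the list of things; names that differ only in an ending like _2 or _b are one class to them, and where a whole thing is asked for, a point or a joint stands for the part that bears it (a point fixed in the world has none). Each returns a list of dicts, best first, with "score" (0 to 1); they miss things now and then, are a little off and sometimes report something else, mostly with a low value. They report only what shows in the picture. A call takes as long as a camera call.
- optics.boxes_of(camera, label): "point" ([row, column] in pixels, amid what is visible of it).
The state is a dict: "clock": time; "qpos": joint angles; "joint_vel": joint speeds; "joint_efforts": joint torques, N m; "tcp_pos": TCP position; "tool_rot": TCP orientation; "force": force on the tool from outside, world axes, zero at the start; "moment": the same for the moment, N m; "finger_gap": opening from 0.0 (shut) to 1.0 (fully open).
Only numpy, scipy, OpenCV 4.12 (cv2) and the standard library are available. Lean on these libraries where they do the work, as an engineer would, in place of code of your own. Each camera call takes 0.05 s, during which the arm holds its last target. There are 200 camera calls.

### The job

Clear the blue mat under the lamp for inspecting a bearing ball: set the two bearing cartons lying on it gently and squarely, one after the other and in either order, on top of the red-banded carton standing beside the mat, making one neat column of three without shifting the bottom one. Then lift the aluminium ball tray by its black handle and carry it level, with the loose steel ball staying in its shallow pocket and never touched by the fingers, and finish holding the tray still and level with the ball over the middle of the mat, the tray about 10 cm above it. The program ends while the gripper still holds the tray in the air; leave everything else on the bench where it is.

Things in the scene. Friction and masses are not known exactly. Their poses are not given: they have to be found in the camera images.
- mat: blue bench mat with a white border line, 180 (its x) x 260 (its y) x 3 mm, fixed to the bench; origin at its centre on the bench surface, 3 mm under its top. A goose-neck lamp stands beyond its far left corner: base at mat x 250, y 280 mm; its 90 mm wide shade leans in towards the mat from there, 260 to 390 mm above the bench, and keeps at least 200 mm (level) from the mat's centre. A fixed cast-iron brake drum, 176 mm across and 50 mm high, stands behind the mat
- base_carton: closed cardboard bearing carton, 84 (its x) x 58 (its y) x 40 mm high, 0.2 to 0.4 kg, firm and flat on top, with a red band round one end and a white label on the lid; origin at the centre of its underside, z up. It stands on the bench to the left or the right of the mat and is the bottom of the column
- carton_a: closed cardboard bearing carton, 84 (its x) x 58 (its y) x 40 mm high, 0.2 to 0.4 kg, firm and flat on top, with a green band round one end and a white label on the lid; origin at the centre of its underside, z up. Lies on the mat, 130 mm or so from the other
- carton_b: closed cardboard bearing carton, 84 (its x) x 58 (its y) x 40 mm high, 0.2 to 0.4 kg, firm and flat on top, with a yellow band round one end and a white label on the lid; origin at the centre of its underside, z up. Lies on the mat, 130 mm or so from the other
- tray: aluminium ball tray on the bench, on the other side of the mat from the red-banded carton: plate 90 (its x) x 160 (its y) x 10 mm, 0.2 to 0.4 kg without the ball. Two round pockets 36 mm wide and 3 mm deep in its top, centred at its y = +48 and y = -48 mm; the ball lies in the +y one. A bridge handle stands over the middle: two thin posts at x = +-36 mm carry a bar along the tray's x. Origin at the centre of the underside, z up
- tray_grip (a point): centre of the black grip bar of the tray's handle, 90 mm above the tray's underside; the bar is 84 mm long (along the tray's x), 14 mm thick (along its y: pinch it so) and 20 mm high. The bar's underside is 70 mm above the plate's top and 43 mm above the ball's top; the posts leave 64 mm between them
- tray_pocket (a point): point of the tray where the ball's centre is when it lies in the middle of its pocket: tray x 0, y 48, z 22 mm
- ball_center (a point): centre of the loose polished steel ball, 30 mm in diameter, 0.11 kg. It can roll about 9 mm off the pocket's centre before it meets the pocket's edge, and climbs out if the tray is tipped by more than about 35 degrees or jerked
- wrench: steel open-end wrench, 200 mm long, lying between the robot and the mat; leave alone. Origin mid-length, underside
- oiler: white plastic oil bottle with red cap, 56 mm wide, 130 mm tall, behind the mat to the right; leave alone. Origin at the centre of its underside
- caliper: digital caliper 200 mm long, lying at the left rear; leave alone. Origin mid-length, underside
- screwdriver: screwdriver 200 mm long, lying at the right rear; leave alone. Origin mid-length, underside
- bearing: ball bearing 52 mm across, 15 mm high, lying flat near the mat's near left corner; leave alone. Origin at the centre of its underside
- blowgun: teal air blow gun about 200 x 150 mm, lying at the far left side; leave alone. Origin near its trigger, underside

How it is judged:
By the outcome, as a careful person would: the job done as asked, in the order asked, and still so for the second after the job is handed in, while the arm keeps its last pose, push and grip.
It also fails if it takes over 72 s, if anything falls off the work surface, if the arm or the gripper's body presses on something with over 40 N, if the wrist force passes 120 N, or if a joint passes its speed limit or range.

## Working session

There is one attempt and no reset: what is moved stays moved. The work goes in short steps, Python scripts to look and compute and a shell command to move; the robot and the scene stay as the last step left them, time stands still between calls to the robot, and variables do not carry over. Pictures are saved under pics/ and viewed, about 8 in all and at most 12, crops included, and the job is handed in when it is done.

```bash
mkdir -p pics; ls; python3 - <<'E'
from bench import telemetry, optics
import cv2,numpy as np
for n in ("top","scene"):
    im=optics.camera(n); cv2.imwrite(f"pics/{n}0.png",im[:,:,::-1]); i=optics.camera_info(n); print(n,np.round(i["intrinsics"],1).tolist(),np.round(i["pose"],3).tolist())
s=telemetry.observe(); print(s)
E
```

```text
pics
top [[623.7, 0.0, 328.8], [0.0, 623.7, 253.2], [0.0, 0.0, 1.0]] [[-0.03, -0.99, 0.141, 0.35], [-1.0, 0.028, -0.011, 0.101], [0.007, -0.142, -0.99, 1.575], [0.0, 0.0, 0.0, 1.0]]
scene [[514.3, 0.0, 308.2], [0.0, 514.3, 240.6], [0.0, 0.0, 1.0]] [[0.743, 0.367, -0.56, 1.395], [0.67, -0.392, 0.631, -0.854], [0.012, -0.844, -0.537, 0.874], [0.0, 0.0, 0.0, 1.0]]
{'clock': 0.1, 'qpos': array([-1.42950226,  0.426663  ,  0.07382437,  1.60649772, -0.03411612,
        1.11079743, -0.06707213]), 'joint_vel': array([ 0.00052692, -0.00192096, -0.00074354, -0.00069334, -0.00085899,
       -0.00109617,  0.0002387 ]), 'joint_efforts': array([ 1.00076824e-02, -9.37480187e+01,  3.67814966e+00, -4.55052245e+01,
       -4.84204211e-02,  1.66353502e-02,  1.02297813e-04]), 'tcp_pos': array([0.19342829, 0.64631258, 0.21286906]), 'tool_rot': array([-3.14048630e+00,  5.05005215e-05,  2.85081514e+00]), 'force': array([ 0.45016114, -0.21810507, -0.46855105]), 'moment': array([-0.00548815,  0.00352707,  0.02601372]), 'finger_gap': 1.0004740583066745}
```

View pics/top0.png

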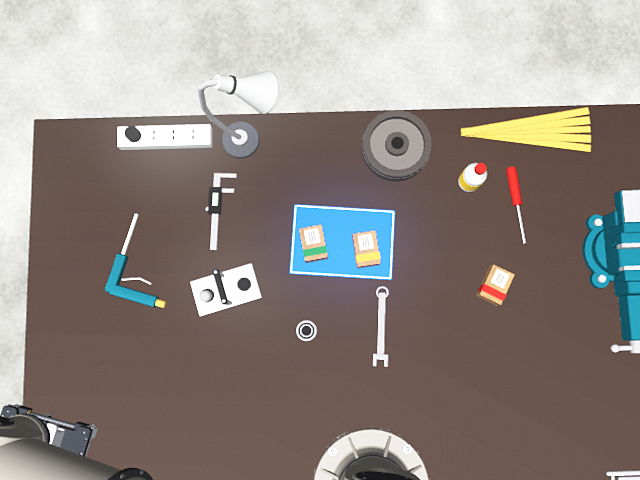

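View pics/scene0.png

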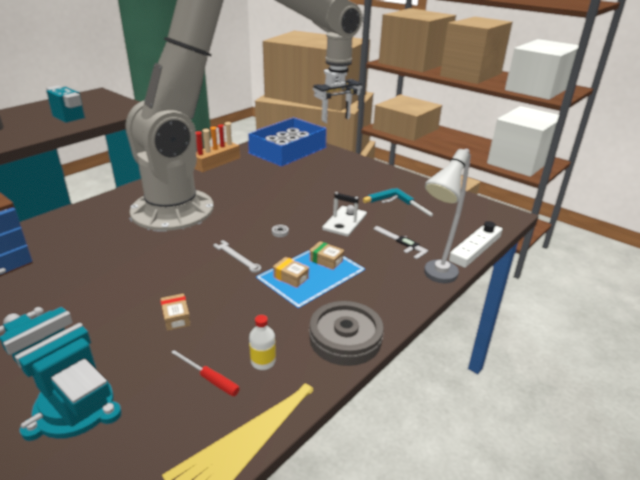

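```bash
cat > h.py <<'E'
import numpy as np, cv2
from bench import telemetry, optics
from scipy.spatial.transform import Rotation as R
def p2w(info,uv,z):
    K,T=np.array(info["intrinsics"]),np.array(info["pose"])
    d=T[:3,:3]@np.linalg.solve(K,[uv[0],uv[1],1.]); o=T[:3,3]
    return o+d*(z-o[2])/d[2]
def w2p(info,p):
    K,T=np.array(info["intrinsics"]),np.array(info["pose"])
    c=T[:3,:3].T@(np.asarray(p)-T[:3,3]); q=K@c; return q[:2]/q[2]
def obs():
    s=telemetry.observe(); print("t",round(s["clock"],2),"tcp",np.round(s["tcp_pos"]*100,2),"rot",np.round(s["tool_rot"],3),"q",np.round(s["qpos"],2),"F",np.round(s["force"],1),"gap",round(s["finger_gap"],3)); return s
E
python3 - <<'E'
from h import *
im=cv2.imread("pics/top0.png"); i=optics.camera_info("top")
hsv=cv2.cvtColor(im,cv2.COLOR_BGR2HSV)
blue=((hsv[...,0]>95)&(hsv[...,0]<115)&(hsv[...,1]>120)&(hsv[...,2]>120)).astype(np.uint8)
def rect(mask,z,n):
    c=max(cv2.findContours(mask,0,1)[0],key=cv2.contourArea)
    b=cv2.boxPoints(cv2.minAreaRect(c)); w=np.array([p2w(i,p,z)[:2] for p in b]); print(n,"c",w.mean(0).round(3),"sides",np.linalg.norm(w[1]-w[0]).round(3),np.linalg.norm(w[2]-w[1]).round(3),"ang",[np.degrees(np.arctan2(*(w[k+1]-w[k])[::-1])).round(1) for k in(0,1)])
def sub(m,x0,x1,y0,y1):
    o=np.zeros_like(m); o[y0:y1,x0:x1]=m[y0:y1,x0:x1]; return o
rect(sub(blue,285,400,200,285),.003,"mat")
nb=1-blue
rect(sub(nb,298,335,215,268),.043,"green"); rect(sub(nb,345,386,222,272),.043,"yellow")
br=(hsv[...,2]>110).astype(np.uint8)
rect(sub(br,470,525,255,312),.04,"red"); rect(sub(br,180,270,255,325),.01,"tray")
for n,p,z in(("ball",(207,295),.022),("pocket",(244,284),.01),("g0",(219,271),.1),("g1",(228,303),.1),("oiler",(480,168),.13),("wr",(382,292),0),("wr",(381,362),0),("drum",(397,145),.05),("scr",(510,170),.02),("scr",(524,241),0),("bear",(306,331),.015)): print(n,p2w(i,p,z).round(3))
w=optics.camera_info("wrist"); s=obs(); 
Rt=R.from_euler("xyz",s["tool_rot"]).as_matrix(); T=np.array(w["pose"]); print(np.round(w["intrinsics"],1),"cam in tool",(Rt.T@(T[:3,3]-s["tcp_pos"])).round(3),(Rt.T@T[:3,:3]).round(2))
E
```

```text
mat c [0.605 0.047] sides 0.166 0.249 ang [np.float64(-4.7), np.float64(-95.2)]
green c [0.596 0.122] sides 0.06 0.089 ang [np.float64(-80.8), np.float64(-171.2)]
yellow c [ 0.578 -0.01 ] sides 0.064 0.088 ang [np.float64(-83.4), np.float64(-174.3)]
red c [ 0.479 -0.325] sides 0.094 0.069 ang [np.float64(-28.6), np.float64(-117.5)]
tray c [0.49  0.347] sides 0.225 0.174 ang [np.float64(-91.6), np.float64(179.1)]
ball [0.476 0.389 0.022]
pocket [0.502 0.299 0.01 ]
g0 [0.526 0.346 0.1  ]
g1 [0.449 0.325 0.1  ]
oiler [ 0.752 -0.283  0.13 ]
wr [ 0.472 -0.049  0.   ]
wr [ 0.298 -0.039  0.   ]
drum [ 0.84  -0.097  0.05 ]
scr [ 0.775 -0.389  0.02 ]
scr [ 0.593 -0.418  0.   ]
bear [0.38  0.145 0.015]
t 0.1 tcp [19.34 64.63 21.29] rot [-3.14   0.     2.851] q [-1.43  0.43  0.07  1.61 -0.03  1.11 -0.07] F [ 0.5 -0.2 -0.5] gap 1.0
[[409.8   0.  320.6]
 [  0.  409.8 236.5]
 [  0.    0.    1. ]] cam in tool [ 0.07  -0.001 -0.172] [[ 0.   -0.97 -0.24]
 [ 1.    0.   -0.  ]
 [ 0.   -0.24  0.97]]
```

```bash
python3 -m crank '[[1,-1.5,0.2,0,0,0.02],[2,-3,0.2,0,0,0.025],[2.2,-3.2,0.2,0,0,0.025],[2.2,-3.2,0.2,0,0,0.025],[2.2,-3.2,0.2,0,0,0.025],[2.2,-3.2,0.2,0,0,0.025],[2.2,-3.2,0.2,0,0,0.025],[2.2,-3.2,0.2,0,0,0.025]]' 1 40
python3 -m crank '[[2.2,-3.2,0.2,0,0,0.025],[2.2,-3.2,0.2,0,0,0.025],[2.2,-3.2,0.2,0,0,0.025],[2.2,-3.2,0.2,0,0,0.025],[2.2,-3.2,0.2,0,0,0.025],[2.2,-3.2,0.2,0,0,0.025],[2.2,-3.2,0.2,0,0,0.025],[2.2,-3.2,0.2,0,0,0.025]]'
python3 -m crank '[[2,-3.1,0.2,0,0,0.025],[1,-2,0.1,0,0,0.02],[0,0,0,0,0,0],[0,0,0,0,0,0]]'
python3 - <<'E'
from h import *
s=obs(); i=optics.camera_info("wrist"); im=optics.camera("wrist"); cv2.imwrite("pics/w1.png",im[:,:,::-1]); np.save("w1.npy",i["pose"])
print(w2p(i,[.596,.122,.043]),w2p(i,[.578,-.01,.043]))
E
```

```text
clock: 0.9
tcp_pos: [0.3561, 0.4081, 0.2294]
tool_rot: [-3.141, -0.0, 3.047]
force: [1.2, -0.1, -0.2]
finger_gap: 1.003
clock: 1.7
tcp_pos: [0.5321, 0.1522, 0.2454]
tool_rot: [-3.142, -0.0, -3.036]
force: [0.9, 0.6, 0.0]
finger_gap: 1.0
clock: 2.1
tcp_pos: [0.5613, 0.1026, 0.2482]
tool_rot: [-3.142, -0.001, -2.993]
force: [0.5, 0.4, 0.7]
finger_gap: 1.005
t 2.1 tcp [56.13 10.26 24.82] rot [-3.142e+00 -1.000e-03 -2.993e+00] q [-0.6   0.23  0.36  1.82 -0.09  1.11  1.52] F [0.5 0.4 0.7] gap 1.005
[336.22843972 250.8668548 ] [199.62524224 212.38526828]
```

View pics/w1.png

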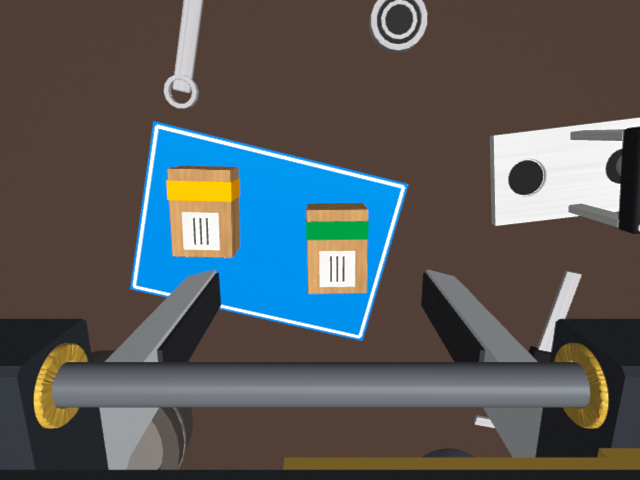

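```bash
cat >> h.py <<'E'
from scipy.optimize import minimize
def hull(i,x,y,a,z0,h=.04,lx=.084,ly=.058):
    c,s=np.cos(a),np.sin(a)
    P=[w2p(i,[x+c*u-s*v,y+s*u+c*v,z]) for u in(-lx/2,lx/2) for v in(-ly/2,ly/2) for z in(z0,z0+h)]
    return cv2.convexHull(np.array(P,np.float32)).reshape(-1,2)
def fit(i,mask,x,y,a,z0,**k):
    c=max(cv2.findContours(mask,0,1)[0],key=cv2.contourArea); t=cv2.convexHull(c).reshape(-1,2).astype(np.float32)
    At=cv2.contourArea(t)
    def f(p):
        q=hull(i,x+p[0]/100,y+p[1]/100,a+p[2]/10,z0,**k); I=cv2.intersectConvexConvex(q,t)[0]; return 1-I/(At+cv2.contourArea(q)-I)
    r=minimize(f,[0,0,0],method="Nelder-Mead",options=dict(initial_simplex=[[0,0,0],[1,0,0],[0,1,0],[0,0,1]]))
    p=r.x; return x+p[0]/100,y+p[1]/100,a+p[2]/10,r.fun
E
python3 - <<'E'
from h import *
im=cv2.imread("pics/w1.png"); i=dict(optics.camera_info("wrist"),pose=np.load("w1.npy")); hsv=cv2.cvtColor(im,cv2.COLOR_BGR2HSV)
nb=1-((hsv[...,0]>95)&(hsv[...,0]<115)&(hsv[...,1]>120)&(hsv[...,2]>120)).astype(np.uint8)
def sub(m,x0,x1,y0,y1):
    o=np.zeros_like(m); o[y0:y1,x0:x1]=m[y0:y1,x0:x1]; return o
print("green",np.round(fit(i,sub(nb,290,377,196,305),.596,.122,.15,.003),4))
print("yellow",np.round(fit(i,sub(nb,158,250,160,264),.578,-.01,.1,.003),4))
m=np.array([p2w(i,p,.003)[:2] for p in((155,122),(407,186),(362,340),(131,289))]); print("mat",m.mean(0).round(4),np.linalg.norm(np.diff(m,axis=0),axis=1).round(3))
t=np.array([p2w(i,p,.01)[:2] for p in((491,137),(496,225),(527,177))]);print(t.round(3))
E
```

```text
green [0.598  0.1229 0.156  0.0227]
yellow [ 0.5799 -0.0099  0.1176  0.0229]
mat [0.6049 0.0492] [0.258 0.177 0.259]
[[0.469 0.255]
 [0.554 0.282]
 [0.502 0.3  ]]
```

```bash
python3 -m crank '[[1.2,0.7,-2,0,0,0.007],[1.3,0.7,-4,0,0,0],[1.17,0.63,-4,0,0,0],[0,0,-4,0,0,0],[0,0,-3.7,0,0,0],[0,0,-2.5,0,0,0],[0,0,-1.5,0,0,0],[0,0,-1,0,0,0]]'
python3 -m crank '[[0,0,0,0,0,0],[0,0,0,0,0,0],[0,0,0,0,0,0],[0,0,0,0,0,0],[0,0,0,0,0,0],[0,0,0,0,0,0],[0,0,0,0,0,0],[0,0,0,0,0,0]]' 0 25
python3 -m crank '[[0,0,0,0,0,0],[0,0,0,0,0,0],[0,0,0.5,0,0,0],[0,0,1,0,0,0],[0,0,2.5,0,0,0],[0,0,4,0,0,0],[0,0,4,0,0,0],[0,0,3,0,0,0]]'
```

```text
clock: 2.95
tcp_pos: [0.5977, 0.1239, 0.0205]
tool_rot: [3.141, -0.001, -2.984]
force: [-0.1, 0.3, 0.5]
finger_gap: 0.998
clock: 3.75
tcp_pos: [0.5986, 0.1232, 0.0222]
tool_rot: [3.141, 0.001, -2.985]
force: [-2.1, 0.6, 8.3]
finger_gap: 0.619
clock: 4.55
tcp_pos: [0.5986, 0.1227, 0.1746]
tool_rot: [3.141, 0.002, -2.986]
force: [0.3, -0.3, -3.4]
finger_gap: 0.613
```

```bash
python3 -m crank '[[-0.1,-1.1,0.5,0,0,-0.026],[-0.2,-2.5,0.5,0,0,-0.04],[-0.3,-3.5,0.5,0,0,-0.045],[-0.3,-3.8,0.5,0,0,-0.05],[-0.3,-3.8,0.5,0,0,-0.05],[-0.3,-3.8,0.5,0,0,-0.05],[-0.3,-3.8,0.5,0,0,-0.05],[-0.3,-3.8,0.5,0,0,-0.05]]'
python3 -m crank '[[-0.3,-3.8,0.3,0,0,-0.05],[-0.3,-3.8,0.2,0,0,-0.05],[-0.3,-3.8,0,0,0,-0.05],[-0.3,-3.8,0,0,0,-0.05],[-0.3,-3.5,0,0,0,-0.045],[-0.3,-2.4,0,0,0,-0.03],[-0.16,-1.9,0,0,0,-0.02],[0,0,0,0,0,0]]'
python3 - <<'E'
from h import *
s=obs(); i=optics.camera_info("wrist"); im=optics.camera("wrist"); cv2.imwrite("pics/w2.png",im[:,:,::-1]); np.save("w2.npy",i["pose"])
print(hull(i,.479,-.325,-.5,0).round())
E
```

```text
clock: 5.35
tcp_pos: [0.5753, -0.1412, 0.2105]
tool_rot: [-3.141, -0.002, 2.932]
force: [0.0, -0.2, -2.8]
finger_gap: 0.619
clock: 6.15
tcp_pos: [0.5553, -0.3716, 0.2156]
tool_rot: [-3.14, -0.001, 2.636]
force: [0.2, 1.2, -3.7]
finger_gap: 0.617
t 6.15 tcp [ 55.53 -37.16  21.56] rot [-3.140e+00 -1.000e-03  2.636e+00] q [ 0.05  0.47  0.63  1.64 -0.3   1.12  1.82] F [ 0.2  1.2 -3.7] gap 0.617
[[364.  54.]
 [362. 162.]
 [293. 163.]
 [290.  55.]]
```

View pics/w2.png

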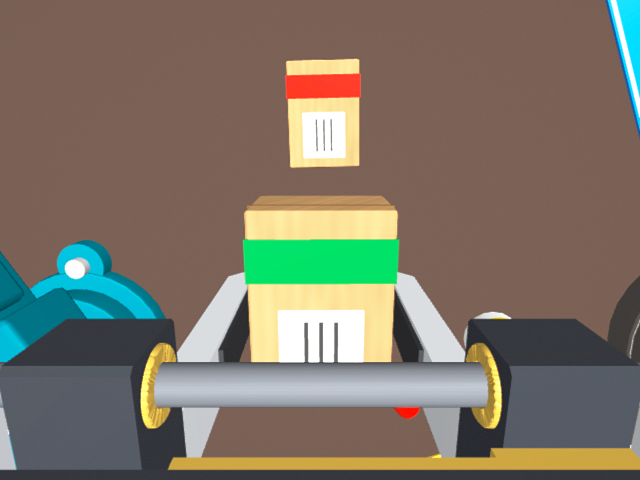

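```bash
python3 - <<'E'
from h import *
im=cv2.imread("pics/w2.png"); i=dict(optics.camera_info("wrist"),pose=np.load("w2.npy")); hsv=cv2.cvtColor(im,cv2.COLOR_BGR2HSV)
m=((hsv[...,2]>150)).astype(np.uint8); o=np.zeros_like(m); o[40:182,260:390]=m[40:182,260:390]
print(cv2.boundingRect(max(cv2.findContours(o,0,1)[0],key=cv2.contourArea)))
x,y,a,e=fit(i,o,.479,-.325,-.5,0); print("red",round(x,4),round(y,4),round(a,4),round(e,3)); 
s=obs(); yw=s["tool_rot"][2]-np.pi
# held: lid front edge and side corners at z lid
zl=s["tcp_pos"][2]+.0215; c,sn=np.cos(yw),np.sin(yw)
for p in((246,207),(397,207),(322,207)):
    d=p2w(i,p,zl)-s["tcp_pos"]; print("tool-frame fwd(-x),lat",(c*d[0]+sn*d[1]).round(4),(-sn*d[0]+c*d[1]).round(4))
g=im[190:300,320].astype(int); print([ (190+k,*g[k]) for k in range(0,26,1)])
d=np.array([x,y])-s["tcp_pos"][:2]; print("to red cm",d*100,"yaw",a-yw)
E
```

```text
(285, 58, 76, 110)
red 0.4804 -0.3292 -0.4817 0.023
t 6.2 tcp [ 55.61 -36.96  21.56] rot [-3.141e+00 -2.000e-03  2.639e+00] q [ 0.04  0.47  0.62  1.65 -0.3   1.12  1.81] F [ 0.5 -0.1 -2.7] gap 0.617
tool-frame fwd(-x),lat -0.0434 -0.0308
tool-frame fwd(-x),lat -0.0433 0.0253
tool-frame fwd(-x),lat -0.0434 -0.0025
[(190, np.int64(86), np.int64(98), np.int64(124)), (191, np.int64(88), np.int64(100), np.int64(126)), (192, np.int64(87), np.int64(98), np.int64(124)), (193, np.int64(85), np.int64(97), np.int64(123)), (194, np.int64(85), np.int64(97), np.int64(124)), (195, np.int64(88), np.int64(112), np.int64(143)), (196, np.int64(93), np.int64(141), np.int64(181)), (197, np.int64(95), np.int64(142), np.int64(182)), (198, np.int64(96), np.int64(142), np.int64(184)), (199, np.int64(96), np.int64(145), np.int64(185)), (200, np.int64(97), np.int64(148), np.int64(190)), (201, np.int64(98), np.int64(152), np.int64(195)), (202, np.int64(98), np.int64(149), np.int64(192)), (203, np.int64(97), np.int64(146), np.int64(189)), (204, np.int64(85), np.int64(132), np.int64(172)), (205, np.int64(75), np.int64(126), np.int64(170)), (206, np.int64(96), np.int64(144), np.int64(188)), (207, np.int64(96), np.int64(147), np.int64(188)), (208, np.int64(94), np.int64(144), np.int64(185)), (209, np.int64(95), np.int64(143), np.int64(187)), (210, np.int64(116), np.int64(177), np.int64(228)), (211, np.int64(151), np.int64(229), np.int64(255)), (212, np.int64(154), np.int64(230), np.int64(253)), (213, np.int64(155), np.int64(230), np.int64(253)), (214, np.int64(154), np.int64(229), np.int64(253)), (215, np.int64(153), np.int64(229), np.int64(253))]
to red cm [-7.57307767  4.0399291 ] yaw 0.021272504117328728
```

```bash
python3 -m crank '[[-0.8,0.4,0,0,0,0.01],[-1.7,0.9,0,0,0,0.011],[-2,1.1,-1,0,0,0],[-1.7,0.9,-2,0,0,0],[-1,0.5,-3,0,0,0],[-0.37,0.24,-3,0,0,0],[0,0,-2,0,0,0],[0,0,-1,0,0,0]]'
python3 -m crank '[[0,0,-1,0,0,0],[0,0,-0.5,0,0,0],[0,0,0,0,0,0],[0,0,0,0,0,0],[0,0,0,0,0,0]]'
python3 - <<'E'
from h import *
s=obs(); d=np.array([.4804,-.3292])-s["tcp_pos"][:2]; print(d*100, -.4817+np.pi-s["tool_rot"][2])
i=optics.camera_info("wrist"); im=optics.camera("wrist"); cv2.imwrite("pics/w3.png",im[:,:,::-1])
E
```

```text
clock: 7.0
tcp_pos: [0.4811, -0.3257, 0.095]
tool_rot: [3.141, -0.002, 2.665]
force: [0.8, -0.0, -3.1]
finger_gap: 0.615
clock: 7.5
tcp_pos: [0.4823, -0.3279, 0.0821]
tool_rot: [3.142, 0.001, 2.663]
force: [0.3, 0.6, -3.7]
finger_gap: 0.611
t 7.5 tcp [ 48.23 -32.79   8.21] rot [3.142e+00 1.000e-03 2.663e+00] q [ 0.05  0.49  0.56  1.95 -0.35  0.8   1.9 ] F [ 0.3  0.6 -3.7] gap 0.611
[-0.18755676 -0.13212152] -0.0028858364935757663
```

View pics/w3.png

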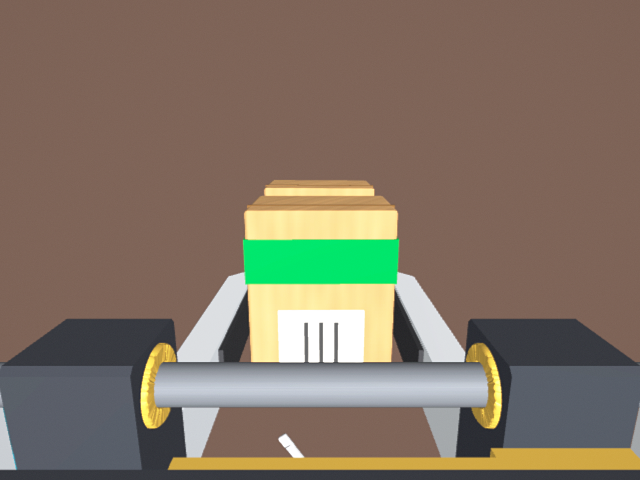

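```bash
python3 - <<'E'
from h import *
im=cv2.imread("pics/w3.png").astype(int); i=optics.camera_info("wrist"); s=obs()
print([(r,im[r,320,2]) for r in range(176,216)])
e=lambda r:[int(c) for c in np.where(np.abs(np.diff(im[r,220:420,2]))>25)[0]+220]
print(188,e(188),190,e(190),215,e(215),222,e(222))
yw=s["tool_rot"][2]-np.pi; c,sn=np.cos(yw),np.sin(yw); zl=s["tcp_pos"][2]+.021
for n,p,z in(("low186",(320,186),.04),("low183",(320,183),.04),("up210",(320,210),zl),("lL",(265,188),.04),("lR",(374,188),.04),("uL",(245,212),zl),("uR",(397,212),zl)):
    d=p2w(i,p,z)-s["tcp_pos"]; print(n,(c*d[0]+sn*d[1]).round(4),(-sn*d[0]+c*d[1]).round(4))
E
```

```text
t 7.55 tcp [ 48.23 -32.79   8.2 ] rot [3.142e+00 1.000e-03 2.663e+00] q [ 0.05  0.49  0.56  1.95 -0.35  0.8   1.9 ] F [ 0.1 -0.5 -3.6] gap 0.617
[(176, np.int64(128)), (177, np.int64(126)), (178, np.int64(126)), (179, np.int64(130)), (180, np.int64(171)), (181, np.int64(187)), (182, np.int64(192)), (183, np.int64(194)), (184, np.int64(193)), (185, np.int64(177)), (186, np.int64(186)), (187, np.int64(193)), (188, np.int64(252)), (189, np.int64(255)), (190, np.int64(254)), (191, np.int64(254)), (192, np.int64(254)), (193, np.int64(254)), (194, np.int64(255)), (195, np.int64(252)), (196, np.int64(195)), (197, np.int64(181)), (198, np.int64(188)), (199, np.int64(188)), (200, np.int64(192)), (201, np.int64(197)), (202, np.int64(194)), (203, np.int64(190)), (204, np.int64(177)), (205, np.int64(174)), (206, np.int64(190)), (207, np.int64(190)), (208, np.int64(189)), (209, np.int64(191)), (210, np.int64(232)), (211, np.int64(255)), (212, np.int64(254)), (213, np.int64(254)), (214, np.int64(254)), (215, np.int64(254))]
188 [264, 372, 373] 190 [263, 373, 374] 215 [243, 397, 398] 222 [243, 244, 396, 397]
low186 -0.0437 -0.0014
low183 -0.0453 -0.0014
up210 -0.0425 -0.0013
lL -0.0427 -0.0301
lR -0.0427 0.0268
uL -0.0417 -0.0293
uR -0.0417 0.0274
```

```bash
python3 -m crank '[[-0.06,-0.05,-0.6,0,0,-0.003],[0,0,-0.6,0,0,0],[0,0,-0.4,0,0,0],[0,0,-0.2,0,0,0],[0,0,-0.2,0,0,0],[0,0,-0.1,0,0,0],[0,0,0,0,0,0],[0,0,0,0,0,0]]'
```

```text
clock: 8.35
tcp_pos: [0.4814, -0.3282, 0.0606]
tool_rot: [-3.142, 0.0, 2.66]
force: [-0.2, -0.3, -3.8]
finger_gap: 0.614
```

```bash
python3 -m crank '[[0,0,-0.1,0,0,0],[0,0,0,0,0,0],[0,0,0,0,0,0]]'; python3 -m crank '[[0,0,-0.1,0,0,0],[0,0,0,0,0,0],[0,0,0,0,0,0]]'
```

```text
clock: 8.65
tcp_pos: [0.4813, -0.3282, 0.0595]
tool_rot: [-3.142, 0.0, 2.66]
force: [0.3, -0.4, -3.8]
finger_gap: 0.615
clock: 8.95
tcp_pos: [0.4814, -0.3283, 0.0591]
tool_rot: [3.141, 0.0, 2.66]
force: [-2.9, 4.2, 11.2]
finger_gap: 0.617
```

```bash
python3 -m crank '[[0,0,0.05,0,0,0],[0,0,0,0,0,0],[0,0,0,0,0,0],[0,0,0,0,0,0],[0,0,0,0,0,0],[0,0,0,0,0,0]]' 1
python3 -m crank '[[0,0,0.5,0,0,0],[0,0,1.5,0,0,0],[0,0,3,0,0,0],[0,0,3,0,0,0],[0,0,3,0,0,0],[0,0,2,0,0,0],[0,0,1,0,0,0],[0,0,0,0,0,0]]'
python3 - <<'E'
from h import *
s=obs(); i=optics.camera_info("wrist"); im=optics.camera("wrist"); cv2.imwrite("pics/w4.png",im[:,:,::-1])
d=np.array([.5799,-.0099])-s["tcp_pos"][:2]; print(d*100, .1176+np.pi-s["tool_rot"][2])
E
```

```text
clock: 9.55
tcp_pos: [0.4813, -0.3282, 0.0589]
tool_rot: [-3.142, -0.0, 2.66]
force: [0.1, -0.2, 0.4]
finger_gap: 0.998
clock: 10.35
tcp_pos: [0.4819, -0.3285, 0.2006]
tool_rot: [3.141, 0.002, 2.66]
force: [0.7, 0.3, -1.0]
finger_gap: 1.006
t 10.35 tcp [ 48.19 -32.85  20.06] rot [3.141e+00 2.000e-03 2.660e+00] q [-0.03  0.33  0.65  1.86 -0.24  1.02  1.8 ] F [ 0.7  0.3 -1. ] gap 1.006
[ 9.80240204 31.85694332] 0.5994116148444366
```

View pics/w4.png

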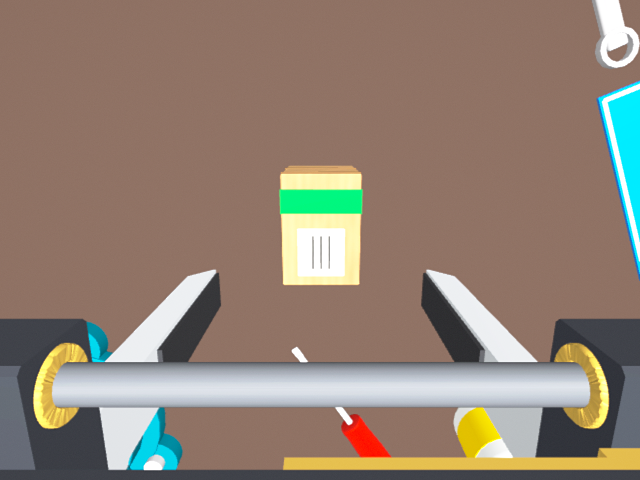

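```bash
python3 -m crank '[[0.4,1.2,0,0,0,0.03],[0.9,2.8,0,0,0,0.06],[1.2,4,0,0,0,0.08],[1.3,4.2,0,0,0,0.08],[1.3,4.2,0,0,0,0.08],[1.3,4.2,0,0,0,0.08],[1.3,4.2,0,0,0,0.08],[1.2,4,-1,0,0,0.06]]'
python3 -m crank '[[0.65,2.2,-2,0,0,0.035],[0.25,0.86,-2.5,0,0,0.014],[0,0,-2.5,0,0,0],[0,0,-2,0,0,0],[0,0,0,0,0,0],[0,0,0,0,0,0]]'
python3 - <<'E'
from h import *
s=obs(); i=optics.camera_info("wrist"); im=optics.camera("wrist"); cv2.imwrite("pics/w5.png",im[:,:,::-1])
hsv=cv2.cvtColor(im,cv2.COLOR_RGB2HSV)
nb=1-((hsv[...,0]>95)&(hsv[...,0]<115)&(hsv[...,1]>120)&(hsv[...,2]>120)).astype(np.uint8)
print(hull(i,.58,-.01,.1176,.003).round())
d=np.array([.5799,-.0099])-s["tcp_pos"][:2]; print(d*100, .1176-np.pi-s["tool_rot"][2])
E
```

```text
clock: 11.2
tcp_pos: [0.5706, -0.0371, 0.1888]
tool_rot: [3.141, 0.0, -3.068]
force: [0.7, -0.2, -0.3]
finger_gap: 0.997
clock: 11.8
tcp_pos: [0.5788, -0.0092, 0.0986]
tool_rot: [-3.141, -0.002, -3.024]
force: [-0.4, -0.1, 0.6]
finger_gap: 1.0
t 11.8 tcp [57.88 -0.92  9.86] rot [-3.141e+00 -2.000e-03 -3.024e+00] q [-0.39  0.42  0.37  1.94 -0.21  0.81  1.78] F [-0.4 -0.1  0.6] gap 1.0
[[373. 189.]
 [369. 328.]
 [273. 328.]
 [268. 189.]
 [276. 181.]
 [365. 182.]]
[ 0.10780844 -0.06736594] -0.000417905186000489
```

View pics/w5.png

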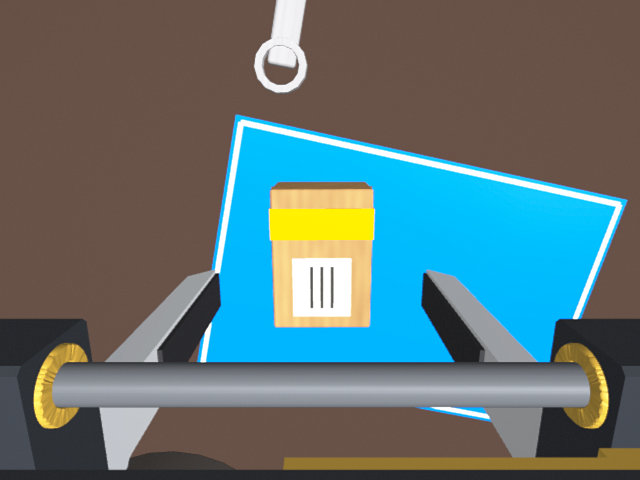

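```bash
python3 -m crank '[[0.1,-0.05,-1.5,0,0,0],[0,0,-2,0,0,0],[0,0,-2,0,0,0],[0,0,-1.4,0,0,0],[0,0,-0.75,0,0,0],[0,0,0,0,0,0]]'
python3 -m crank '[[0,0,0,0,0,0],[0,0,0,0,0,0],[0,0,0,0,0,0],[0,0,0,0,0,0],[0,0,0,0,0,0],[0,0,0,0,0,0],[0,0,0,0,0,0],[0,0,0,0,0,0]]' 0 25
python3 -m crank '[[0,0,0,0,0,0],[0,0,0.5,0,0,0],[0,0,1.5,0,0,0],[0,0,3.5,0,0,0],[0,0,4.5,0,0,0],[0,0,4.5,0,0,0],[0,0,3,0,0,0],[0,0,0.5,0,0,0]]'
```

```text
clock: 12.45
tcp_pos: [0.58, -0.0102, 0.0217]
tool_rot: [-3.141, -0.001, -3.025]
force: [0.1, -0.4, 0.2]
finger_gap: 1.002
clock: 13.25
tcp_pos: [0.5805, -0.0099, 0.0228]
tool_rot: [3.141, 0.0, -3.024]
force: [-1.8, 0.7, 6.1]
finger_gap: 0.614
clock: 14.05
tcp_pos: [0.5819, -0.0104, 0.2073]
tool_rot: [3.141, 0.006, -3.025]
force: [0.5, -0.2, -3.1]
finger_gap: 0.616
```

```bash
python3 -m crank '[[-0.4,-1.2,0,0,0,-0.03],[-0.9,-2.8,0,0,0,-0.06],[-1.2,-4,0,0,0,-0.08],[-1.3,-4.2,0,0,0,-0.08],[-1.3,-4.2,0,0,0,-0.08],[-1.3,-4.2,0,0,0,-0.08],[-1.3,-4.2,0,0,0,-0.08],[-1.2,-4,0,0,0,-0.06]]'
python3 -m crank '[[-0.7,-2.1,0,0,0,-0.035],[-0.3,-0.9,-1,0,0,-0.014],[0,0,-2.5,0,0,0],[0,0,-2.5,0,0,0],[0,0,-1.5,0,0,0],[0,0,-0.8,0,0,0],[0,0,0,0,0,0],[0,0,0,0,0,0]]'
python3 - <<'E'
from h import *
i=optics.camera_info("wrist"); s=obs(); img=optics.camera("wrist"); cv2.imwrite("pics/w6.png",img[:,:,::-1])
d=np.array([.4813,-.3282])-s["tcp_pos"][:2]; print(d*100, 2.66-s["tool_rot"][2])
E
```

```text
clock: 14.85
tcp_pos: [0.488, -0.3011, 0.2012]
tool_rot: [-3.141, -0.002, 2.701]
force: [1.6, -1.0, -3.4]
finger_gap: 0.614
clock: 15.65
tcp_pos: [0.4815, -0.3283, 0.12]
tool_rot: [-3.141, 0.0, 2.66]
force: [1.0, -0.7, -2.4]
finger_gap: 0.612
t 15.65 tcp [ 48.15 -32.83  12.  ] rot [-3.141  0.     2.66 ] q [ 0.01  0.44  0.61  1.93 -0.32  0.87  1.88] F [ 1.  -0.7 -2.4] gap 0.612
[-0.02310611  0.01120261] 0.0004155722382610527
```

View pics/w6.png

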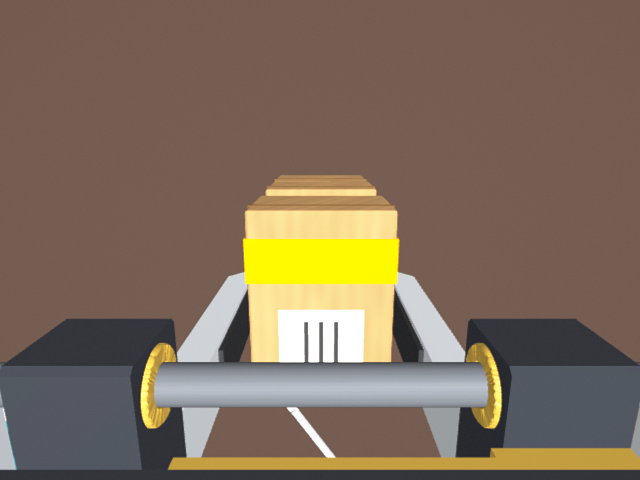

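```bash
python3 -m crank '[[0,0,-0.6,0,0,0],[0,0,-0.5,0,0,0],[0,0,-0.4,0,0,0],[0,0,-0.2,0,0,0],[0,0,-0.1,0,0,0],[0,0,0,0,0,0],[0,0,0,0,0,0]]'
python3 -m crank '[[0,0,-0.1,0,0,0],[0,0,0,0,0,0],[0,0,0,0,0,0]]'
```

```text
clock: 16.4
tcp_pos: [0.4814, -0.3282, 0.1016]
tool_rot: [-3.141, 0.0, 2.66]
force: [0.5, -0.8, -2.1]
finger_gap: 0.613
clock: 16.7
tcp_pos: [0.4814, -0.3281, 0.1005]
tool_rot: [-3.142, 0.0, 2.66]
force: [0.9, 0.3, -2.2]
finger_gap: 0.613
```

```bash
python3 -m crank '[[0,0,-0.07,0,0,0],[0,0,0,0,0,0],[0,0,0,0,0,0]]'
```

```text
clock: 17.0
tcp_pos: [0.4814, -0.3281, 0.0998]
tool_rot: [-3.142, 0.0, 2.66]
force: [-0.3, 0.0, -2.7]
finger_gap: 0.616
```

```bash
python3 -m crank '[[0,0,-0.05,0,0,0],[0,0,0,0,0,0],[0,0,0,0,0,0]]'
```

```text
clock: 17.3
tcp_pos: [0.4814, -0.3281, 0.0997]
tool_rot: [3.141, 0.0, 2.66]
force: [-2.2, 1.7, 7.4]
finger_gap: 0.617
```

```bash
python3 -m crank '[[0,0,0.05,0,0,0],[0,0,0,0,0,0],[0,0,0,0,0,0],[0,0,0,0,0,0],[0,0,0,0,0,0],[0,0,0,0,0,0]]' 1
python3 -m crank '[[0,0,0.5,0,0,0],[0,0,1.5,0,0,0],[0,0,3,0,0,0],[0,0,4,0,0,0],[0,0,3,0,0,0],[0,0,1.5,0,0,0],[0,0,0.5,0,0,0],[0,0,0,0,0,0]]'
python3 - <<'E'
from h import *
s=obs(); i=optics.camera_info("wrist"); im=optics.camera("wrist"); cv2.imwrite("pics/w7.png",im[:,:,::-1])
print(hull(i,.4813,-.3282,2.66-np.pi,.08).round(),hull(i,.4813,-.3282,2.66-np.pi,0,h=.08).round())
E
```

```text
clock: 17.9
tcp_pos: [0.4813, -0.3281, 0.0997]
tool_rot: [-3.142, -0.0, 2.66]
force: [-0.2, -0.3, 0.3]
finger_gap: 0.999
clock: 18.7
tcp_pos: [0.4814, -0.3279, 0.2399]
tool_rot: [3.141, 0.0, 2.66]
force: [-0.3, -0.5, -0.2]
finger_gap: 1.002
t 18.7 tcp [ 48.14 -32.79  23.99] rot [3.141 0.    2.66 ] q [-0.06  0.29  0.68  1.82 -0.21  1.1   1.78] F [-0.3 -0.5 -0.2] gap 1.002
[[363. 175.]
 [360. 287.]
 [283. 287.]
 [281. 175.]
 [285. 170.]
 [358. 170.]] [[358. 170.]
 [356. 270.]
 [287. 270.]
 [285. 170.]
 [292. 164.]
 [351. 164.]]
```

View pics/w7.png

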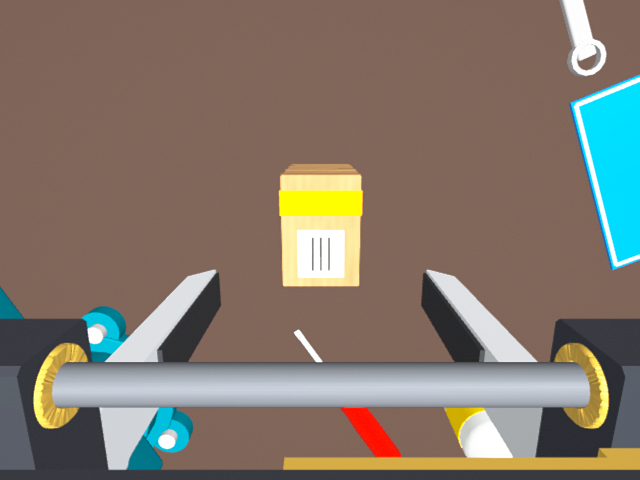

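```bash
python3 -m crank '[[0,1.5,0,0,0,0.03],[0,3,0,0,0,0.04],[0,4.2,0,0,0,0.045],[0,4.2,0,0,0,0.045],[0.1,4.2,0,0,0,0.045],[0.1,4.2,0,0,0,0.045],[0.1,4.2,0,0,0,0.045],[0.1,4.2,0,0,0,0.045]]'
python3 -m crank '[[0.1,4.2,0,0,0,0.045],[0.1,4.2,0,0,0,0.045],[0,4.2,0,0,0,0.045],[0,4.2,0,0,0,0.045],[0,4.2,0,0,0,0.045],[0,4.2,0,0,0,0.045],[0,4.2,0,0,0,0.045],[0,4,0,0,0,0.04]]' 0.6
python3 -m crank '[[0,2.3,0,0,0,0.04],[0,1,0,0,0,0.02],[0,0,0,0,0,0],[0,0,0,0,0,0],[0,0,0,0,0,0]]'
python3 - <<'E'
from h import *
s=obs(); i=optics.camera_info("wrist"); im=optics.camera("wrist"); cv2.imwrite("pics/w8.png",im[:,:,::-1]); np.save("w8.npy",i["pose"])
E
```

```text
clock: 19.55
tcp_pos: [0.4842, -0.0286, 0.2389]
tool_rot: [-3.141, -0.001, 3.004]
force: [0.4, 0.1, 0.3]
finger_gap: 1.001
clock: 20.35
tcp_pos: [0.4857, 0.3051, 0.2385]
tool_rot: [-3.141, -0.002, -2.924]
force: [-0.6, -0.3, -0.1]
finger_gap: 0.602
clock: 20.85
tcp_pos: [0.4878, 0.3341, 0.2399]
tool_rot: [-3.141, 0.0, -2.871]
force: [-0.1, 0.7, -0.2]
finger_gap: 0.602
t 20.85 tcp [48.78 33.41 23.99] rot [-3.141  0.    -2.871] q [-0.85  0.27  0.17  1.78 -0.05  1.1   1.18] F [-0.1  0.7 -0.2] gap 0.602
```

View pics/w8.png

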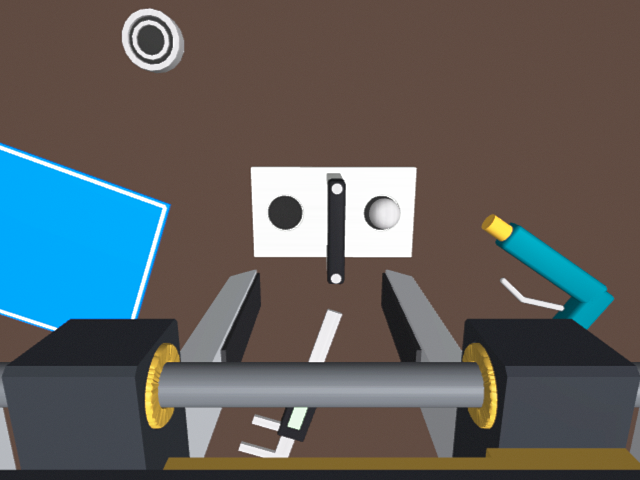

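```bash
python3 - <<'E'
from h import *
i=dict(optics.camera_info("wrist"),pose=np.load("w8.npy")); s=obs(); t=s["tcp_pos"][:2]; yw=s["tool_rot"][2]-np.pi
P=lambda p,z:p2w(i,p,z)[:2]
a,b=P((337,188.5),.1),P((336,279),.1); print("posts",a,b,np.linalg.norm(b-a)," mid",(a+b)/2,"ang",np.arctan2(*(b-a)[::-1]))
q=np.array([P(p,.01) for p in((251,167),(416,167),(413,257),(252,257))]); print("plate c",q.mean(0),np.linalg.norm(np.diff(q,axis=0),axis=1).round(3),[np.arctan2(*(v)[::-1]).round(3) for v in (q[2]-q[1],q[3]-q[0],q[1]-q[0],q[2]-q[3])])
pk,bl=P((285,212),.0085),P((383,213),.022); print("pocket,ball",pk,bl,(pk+bl)/2)
print("tool ang",yw+2*np.pi)
print("mid-tcp cm",((a+b)/2-t)*100)
E
```

```text
t 20.9 tcp [48.78 33.44 24.  ] rot [-3.141  0.    -2.871] q [-0.85  0.27  0.17  1.78 -0.05  1.1   1.18] F [0.4 0.  0.8] gap 0.6
posts [0.45507631 0.3371119 ] [0.52529413 0.35651403] 0.07284905498085183  mid [0.49018522 0.34681296] ang 0.26958686837465046
plate c [0.48988476 0.34659002] [0.16  0.091 0.165] [np.float64(0.293), np.float64(0.241), np.float64(1.842), np.float64(1.842)]
pocket,ball [0.50179579 0.3002083 ] [0.47467464 0.39211364] [0.48823522 0.34616097]
tool ang 0.2707722273452955
mid-tcp cm [0.24126327 1.24589759]
```

```bash
python3 -m crank '[[0.1,0.5,-1,0,0,0],[0.14,0.72,-2.5,0,0,0],[0,0,-3.5,0,0,0],[0,0,-3.5,0,0,0],[0,0,-2.5,0,0,0],[0,0,-1.6,0,0,0],[0,0,-1,0,0,0],[0,0,-0.5,0,0,0]]'
python3 -m crank '[[0,0,0,0,0,0],[0,0,0,0,0,0],[0,0,0,0,0,0],[0,0,0,0,0,0],[0,0,0,0,0,0]]' 0.22 45
python3 - <<'E'
from h import *
i=optics.camera_info("wrist"); s=obs(); im=optics.camera("wrist"); cv2.imwrite("pics/w9.png",im[:,:,::-1])
E
```

```text
clock: 21.7
tcp_pos: [0.4895, 0.3478, 0.0777]
tool_rot: [-3.141, -0.001, -2.869]
force: [0.6, -0.2, 0.1]
finger_gap: 0.6
clock: 22.2
tcp_pos: [0.4899, 0.3483, 0.0792]
tool_rot: [3.141, 0.001, -2.868]
force: [-0.1, -0.1, 0.4]
finger_gap: 0.229
t 22.2 tcp [48.99 34.83  7.92] rot [ 3.141e+00  1.000e-03 -2.868e+00] q [-0.84  0.46  0.14  1.9  -0.09  0.79  1.2 ] F [-0.1 -0.1  0.4] gap 0.229
```

View pics/w9.png

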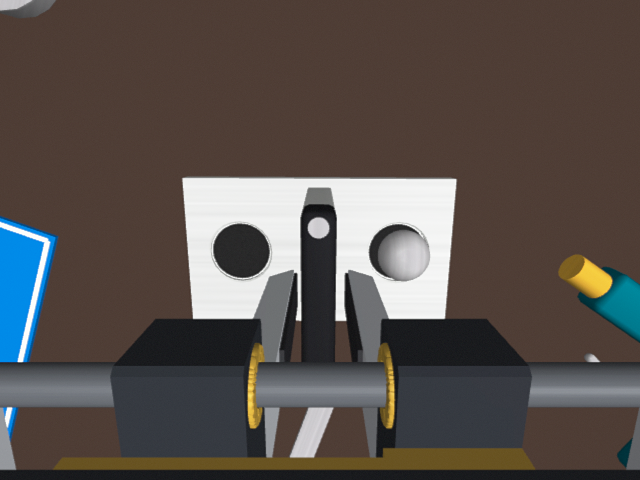

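```bash
python3 -m crank '[[0,-0.08,0,0,0,0],[0,0,0,0,0,0]]'
python3 -m crank '[[0,0,0,0,0,0],[0,0,0,0,0,0],[0,0,0,0,0,0],[0,0,0,0,0,0],[0,0,0,0,0,0],[0,0,0,0,0,0],[0,0,0,0,0,0]]' 0 45
python3 -m crank '[[0,0,0.05,0,0,0],[0,0,0.1,0,0,0],[0,0,0.2,0,0,0],[0,0,0.3,0,0,0],[0,0,0.3,0,0,0],[0,0,0.3,0,0,0],[0,0,0.2,0,0,0],[0,0,0.1,0,0,0]]'
```

```text
clock: 22.45
tcp_pos: [0.4898, 0.3472, 0.0788]
tool_rot: [-3.142, -0.0, -2.869]
force: [0.2, -0.2, -0.2]
finger_gap: 0.22
clock: 23.15
tcp_pos: [0.4898, 0.3473, 0.0787]
tool_rot: [-3.141, -0.0, -2.869]
force: [1.0, -0.4, 0.3]
finger_gap: 0.147
clock: 23.95
tcp_pos: [0.4898, 0.3474, 0.0946]
tool_rot: [3.141, 0.0, -2.868]
force: [0.9, -1.2, -5.5]
finger_gap: 0.148
```

```bash
python3 -m crank '[[0,0,0.2,0,0,0],[0,0,0.5,0,0,0],[0,0,0.8,0,0,0],[0,0,1,0,0,0],[0,0,1.2,0,0,0],[0,0,1.2,0,0,0],[0,0,1.2,0,0,0],[0,0,1,0,0,0]]'
python3 -m crank '[[0,0,0.7,0,0,0],[0,0,0.5,0,0,0],[0,0,0.3,0,0,0],[0,0,0.1,0,0,0],[0,0,0,0,0,0]]'
python3 - <<'E'
from h import *
s=obs(); i=optics.camera_info("wrist"); im=optics.camera("wrist"); g=cv2.cvtColor(im,cv2.COLOR_RGB2GRAY); a=cv2.imread("pics/w9.png",0)
# tray should look unmoved relative to the gripper
print(cv2.absdiff(g,a)[170:310,180:460].mean()); cv2.imwrite("pics/w10.png",im[:,:,::-1])
E
python3 -m crank '[[0.07,-0.2,0,0,0,0],[0.15,-0.4,0,0,0,0],[0.22,-0.6,0,0,0,0],[0.3,-0.8,0,0,0,0],[0.37,-1,0,0,0,0],[0.45,-1.2,0,0,0,0],[0.52,-1.4,0,0,0,0],[0.59,-1.6,0,0,0,0]]'
python3 -m crank '[[0.67,-1.8,0,0,0,0],[0.67,-1.8,0,0,0,0],[0.67,-1.8,0,0,0,0],[0.67,-1.8,0,0,0,0],[0.67,-1.8,0,0,0,0],[0.67,-1.8,0,0,0,0],[0.67,-1.8,0,0,0,0],[0.67,-1.8,0,0,0,0]]'
python3 -m crank '[[0.63,-1.7,0,0,0,0],[0.59,-1.6,0,0,0,0],[0.56,-1.5,0,0,0,0],[0.52,-1.4,0,0,0,0],[0.48,-1.3,0,0,0,0],[0.45,-1.2,0,0,0,0],[0.37,-1,0,0,0,0],[0.33,-0.9,0,0,0,0]]'
python3 -m crank '[[0.26,-0.7,0,0,0,0],[0.22,-0.6,0,0,0,0],[0.15,-0.4,0,0,0,0],[0.11,-0.3,0,0,0,0],[0.07,-0.2,0,0,0,0],[0.04,-0.1,0,0,0,0],[0,0,0,0,0,0],[0,0,0,0,0,0]]'
python3 -m crank '[[0,0,0,0,0,0],[0,0,0,0,0,0],[0,0,0,0,0,0],[0,0,0,0,0,0],[0,0,0,0,0,0]]'
python3 - <<'E'
from h import *
i=optics.camera_info("wrist"); s=obs(); im=optics.camera("wrist"); cv2.imwrite("pics/w11.png",im[:,:,::-1]); np.save("w11.npy",i["pose"])
im2=optics.camera("top"); cv2.imwrite("pics/top1.png",im2[:,:,::-1])
b=optics.boxes_of("wrist","ball_center")[:2]; b2=optics.boxes_of("top","ball_center")[:2]; print(b,b2)
zc=s["tcp_pos"][2]-.0787+.022
for x in b: print(p2w(i,x["point"][::-1],zc).round(4))
j=optics.camera_info("top")
for x in b2: print("top",p2w(j,x["point"][::-1],zc).round(4))
cv2.imwrite("pics/fin.png",np.hstack([im[:,:,::-1][100:480,100:500],cv2.resize(im2[:,:,::-1][180:320,270:530],None,fx=1.5,fy=1.5)[:,:].copy() if 0 else cv2.copyMakeBorder(cv2.resize(im2[:,:,::-1][180:330,280:530],None,fx=1.6,fy=1.6),0,140,0,0,0)]))
E
```

```text
clock: 24.75
tcp_pos: [0.4899, 0.3475, 0.1667]
tool_rot: [3.141, 0.001, -2.868]
force: [0.1, -0.0, -4.2]
finger_gap: 0.145
clock: 25.25
tcp_pos: [0.4897, 0.3472, 0.1811]
tool_rot: [-3.141, -0.0, -2.868]
force: [0.2, 0.9, -4.7]
finger_gap: 0.143
t 25.25 tcp [48.97 34.72 18.11] rot [-3.141 -0.    -2.868] q [-0.86  0.34  0.16  1.82 -0.06  0.99  1.18] F [ 0.2  0.9 -4.7] gap 0.143
15.04658163265306
clock: 26.1
tcp_pos: [0.5169, 0.274, 0.1813]
tool_rot: [-3.142, 0.0, -2.869]
force: [0.8, 0.8, -4.7]
finger_gap: 0.145
clock: 26.9
tcp_pos: [0.5704, 0.1293, 0.1814]
tool_rot: [-3.141, 0.0, -2.869]
force: [-0.6, -0.0, -4.5]
finger_gap: 0.143
clock: 27.7
tcp_pos: [0.6096, 0.0246, 0.1812]
tool_rot: [-3.142, -0.0, -2.868]
force: [0.3, 0.2, -4.7]
finger_gap: 0.145
clock: 28.5
tcp_pos: [0.6178, 0.0026, 0.1812]
tool_rot: [3.142, -0.0, -2.868]
force: [0.9, -0.7, -4.3]
finger_gap: 0.144
clock: 29.0
tcp_pos: [0.6178, 0.0023, 0.1813]
tool_rot: [-3.142, -0.0, -2.868]
force: [0.2, 0.7, -4.9]
finger_gap: 0.146
t 29.0 tcp [61.78  0.23 18.13] rot [-3.142 -0.    -2.868] q [-0.34  0.37  0.3   1.79 -0.13  1.    1.85] F [ 0.2  0.7 -4.9] gap 0.146
[{'point': [255.8, 408.5], 'score': 0.96}] [{'point': [235.6, 344.4], 'score': 0.36}]
[0.6022 0.0502 0.1246]
top [0.5984 0.0463 0.1246]
```

View pics/fin.png

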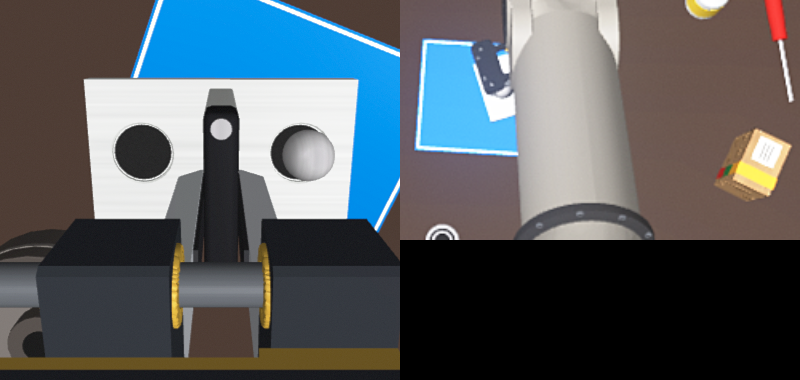

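```bash
python3 -m crank '[[0,0,0,0,0,0],[0,0,0,0,0,0],[0,0,0,0,0,0],[0,0,0,0,0,0]]'; python3 -c "from bench import job; print(job.finish_job())"
```

```text
clock: 29.6
tcp_pos: [0.6178, 0.0023, 0.1813]
tool_rot: [-3.142, -0.0, -2.868]
force: [0.2, 0.0, -4.5]
finger_gap: 0.151
the job is handed in; nothing more can be done
None
```

I set the green carton and then the yellow one squarely on the red-banded carton. Then I lifted the tray by its bar and carried it slowly to the mat. It finished at about 29.6 s, with the gripper still holding the tray.

**Last checks**
- **Ball:** the wrist camera put it at (0.602, 0.050), about 3 mm from the measured mat centre (0.605, 0.049). It was in its pocket, lying towards one side of it. The top camera put it at (0.598, 0.046), about 7 mm off, but with low confidence (0.36) because the arm partly hid it.
- **Tray:** it was held still, and the plate's edge looked the same from the gripper as before the lift, so I take it as level. Its underside was about 10 cm above the mat (TCP z 0.181).
- **Column:** after the last release, the wrist picture matched the outline predicted for an aligned column to about 1 pixel. It was still standing in the final top picture.
- **Forces:** every reading I took was under about 15 N.

I did not re-measure the red carton after stacking, so that it stayed in place rests on those pictures. The one check that gave nothing useful was an image-difference comparison of the tray after the lift.

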